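# Zero the contact tester, then hold its load lever on the third step

## Task

Get the bench contact tester ready for a reading: first turn the knob of the zeroing head until its pointer lies on the long, broad zero mark, and let go of it. Then press the load stand's spring-return lever down, past the first two clicks to the third and no further, and finish holding it there against its spring, still pressing. Leave the other things on the bench where they are.

Things in the scene. Friction and masses are not known exactly. Their poses are not given: they have to be found in the camera images.
- zero_head: Zeroing head, fixed: low grey console 150 x 150 mm, 42 mm high, with a white round scale plate (radius 67 mm, top at 45 mm) and a black bar knob in the middle. Origin: centre of its underside; z up; its x axis points from the knob to the zero mark, the longest and broadest black mark (22 x 8 mm, near the plate's rim), with thin marks every 0.3 rad on both sides.
- knob_grip (a point): Point on the knob's upright axis, 73 mm above the table, in the middle of the grip bar. The bar is 42 mm long, 14 mm wide, from 53 to 85 mm above the table, standing on a disc of radius 22 mm. The point turns with the knob: its x axis runs along the bar towards the pointer, z up.
- pointer_tip (a point): Tip of the dark steel pointer (3 mm wide), fixed to the knob, 56 mm from the axis in the direction of the bar, 51 mm above the table.
- zero_knob (a joint): Knob angle, rad: 0 = pointer on the zero mark, positive = pointer turned clockwise (seen from above) away from it. It starts clockwise of zero by 0.5 to 1.2 and so must be turned anticlockwise. Stops at -1.6 and 1.6. It turns with light friction (0.06 N m) and stays where it is left.
- load_stand: Load stand, fixed: grey base 170 x 120 x 14 mm with two upright cheeks (up to 177 mm) at the rear that carry the lever's pivot; a steel ram hangs under the lever. Origin: in the underside, 70 mm in front of (-x side of) the pivot; z up; x points from paddle to pivot. The cheeks are 90 mm or more behind the paddle's middle; the space above and in front of the paddle is free.
- lever_pivot (a point): Middle of the lever's level pivot, 155 mm above the table; axes as the load stand's. The lever turns about its y axis.
- paddle_top (a point): Centre of the upper face of the black paddle at the end of the lever, to be pressed down. Paddle: 50 mm along the lever, 42 mm wide, 12 mm thick, its middle 130 mm from the pivot, its upper face 6 mm above the line through the pivot. Moves with the lever: x axis along the lever towards the pivot, z square to the upper face.
- load_lever (a joint): Lever angle, rad: 0 = released (slopes 0.38 rad up to the paddle, its face 209 mm above the table), grows as it is pressed down. Clicks at 0.25, 0.50 and, the third, 0.75 (0.37 below level, face at 113 mm). Overload begins at about 0.88, stop at 1.05. The spring returns it to 0 from any click; 3 to 12 N at the paddle's middle, rising and falling at the clicks, about 8 N at the third.
- third_stud (a point): Stud of the third click, the largest (radius 4.8 mm) and lowest of four on the steel quadrant plate at the +y side of the lever; the others mark rest, first and second click. A dark pin on the lever passes over the studs and covers this one at the third click. Fixed to the load stand.
- small_bin: bystander: small blue stacking bin 130 x 100 x 60 mm; origin under its centre
- tape_roll: bystander: card tape roll lying flat, 76 mm across, 19 mm high; origin under its centre
- plug: bystander: grey round plug lying on its foot, 85 mm long, 52 mm across; origin under its middle
- driver: bystander: black-handled screwdriver, 200 mm long, lying along its x axis
- jar: bystander: jar, 60 mm across, 85 mm high
- carton: bystander: card box 110 x 80 x 55 mm
- spanner: bystander: steel spanner, 180 mm long, lying along its x axis
Not all that is in view belongs to the job. What is shaped like the zero_head but turquoise is not meant.

How it is judged:
On the way, in this order (a step that is already met when the one before it is completed fails the run):
1. the pointer is on the zero mark while the lever is still up (value of joint zero_knob between -0.09 and 0.09 rad and value of joint load_lever below 0.12 rad), for 0.2 s.
2. the lever is pressed to the third click (value of joint zero_knob between -0.09 and 0.09 rad and value of joint load_lever between 0.66 and 0.84 rad), for 0.3 s.
At the end, for the whole second after the job is handed in: The pointer is within 0.09 rad of the zero mark and the knob is let go; the lever rests between 0.66 and 0.84 rad (third click at 0.75), still, pressed by the robot with more than 4 N (all of step 2 and contact force between any of the fingers, the arm and load_lever above 4 N and velocity of joint load_lever between -0.15 and 0.15 rad/s and contact force between the fingers and zero_knob below 0.1 N); the arm keeps its last pose, push and grip.
It fails at once if the lever is pushed past the third click into overload (0.9 rad) (value of joint load_lever above 0.9 rad).
It fails at once if one of the other things on the bench is moved by more than 25 mm (distance of any of small_bin, tape_roll, plug, driver, jar, carton, spanner from where it was at the start of the episode above 0.025 m).
It fails at once if another thing is set against the lever (contact force between any of small_bin, tape_roll, plug, driver, jar, carton, spanner and load_lever above 0.3 N).
It also fails if it takes over 48 s, if anything falls off the work surface, if the arm or the gripper's body presses on something with over 40 N, if the wrist force passes 120 N, or if a joint passes its speed limit or range.

## Robot

A 7-joint arm with a two-finger parallel gripper is mounted at the origin on the work surface. World frame = base frame: x ahead of the robot, y to its left, z up, the work surface at z = 0. Lengths are in m, angles in rad, forces in N, time in s.
With the tool pointing down it reaches from about 0.425 to 1.025 m from the base axis. Payload 3.6 kg.
Tool frame: the origin (TCP) lies at the very end of the fingers, on their centre line; the grasp point (between the pads) lies 19 mm behind it; z points along the fingers, y is the direction in which the jaws open and shut (so a half turn about z gives the same grasp; the last joint's range is limited). The gripper opens to 85 mm and grips with 20 to 120 N. Pads are 22 mm wide; open, the fingers measure 114 mm over their backs; the gripper's body (76 mm by 85 mm) begins 54 mm behind the grasp point. The pads swing forward as they close: fully open they stand 13 mm farther back than shut.
Start: joints at [1.238, 0.591, 0.048, 1.609, -0.033, 0.943, -0.034], TCP at [0.171, -0.704, 0.231] pointing down, gripper open.
Joint ranges: [-2.69, 2.69], [-0.47, 2.24], [-1.27, 1.36], [0.19, 2.51], [-1.53, 4.68], [0.08, 2.07], [-3.09, 3.09]. Speed limits (rad/s): [2.57, 2.57, 3.14, 3.14, 3.14, 3.14, 3.14].

## Interface

Orientations are given as a unit quaternion [w, x, y, z].
In Python, from station import observe, optics, sign_off gives the robot as it stands.
- The arm moves only by the tool carry_out, never from a script. Its argument "moves" is a list of rows, each a list of 6 numbers: the shift along the tool's x, y, z in m, then the turn, a rotation vector about the tool's x, y, z in rad. In form: [[dx, dy, dz, rx, ry, rz], ...]. A call has 1 to 5 rows; each row shifts and turns the commanded pose from where the row before left it, along the tool's axes as they then stand; what a row does not reach is not made up. A row lasts 1/8 s, in which the tool goes at most 62.5 mm and 10.7 degrees, less where a joint would pass 70% of its speed; a pose out of reach is approached as far as the arm can. A call is refused whole if a number of a shift passes 0.0625 or a number of a turn 0.188, either way. A call with a gripper value outside its range is refused whole. "claw" is the finger opening in m, from 0 to 0.0854, set as the call begins (left out, the last holds). The fingers move at their own pace and stop on an object; "squeeze" is the grip in N (left out, the last holds). Time passes only in rows, so rows that do not move let the fingers close. It gives the time, the measured TCP pose, the force and the opening at its end, in the units of the state.
- observe(): the state, without advancing time (a new reading comes with each control period).
- optics.read_camera(name): name is "scene" or "top" or "wrist"; returns the picture (420x560x3 uint8, red, green, blue); there is no depth.
- optics.get_calibration(name): a dict with "fx", "fy", "cx", "cy" (pixels), "k1" (the pictures are not rectified: a ray, as slopes to the right and down, at radius r is drawn at 1 + k1 r^2 times it, then the intrinsics apply), "eye" and "orientation" of the camera in the world. Camera axes: x right, y up, looking along -z (the intrinsics and any distortion apply to the point x, -y, -z); pixel columns grow to the right and rows downward; lengths in m; the calibration is good to about 2 mm. A picture is of the moment at which its call begins: read the wrist's pose just before it. get_calibration takes no time and is no camera call; for the wrist camera it gives the pose at the moment of the call.
- sign_off(): hands the job in, once; it reports no verdict.
The state is a dict: "clock": time; "qpos": joint angles; "joint_velocities": joint speeds; "joint_torque": joint torques, N m; "tcp_pos": TCP position; "tool_rot": TCP orientation; "ft_force": force on the tool from outside, world axes, zero at the start; "torque": the same for the moment, N m; "finger_gap": opening from 0.0 (shut) to 1.0 (fully open).
Only numpy, scipy, OpenCV 4.12 (cv2) and the standard library are available. Lean on these libraries where they do the work, as an engineer would, in place of code of your own. Each camera call takes 0.05 s, during which the arm holds its last target.

## Working session

There is one attempt and no reset: what is moved stays moved. The work goes in short steps, Python scripts to look and compute and a tool call to move; the robot and the scene stay as the last step left them, time stands still between calls to the robot, and variables do not carry over. Pictures are saved under pics/ and viewed, and the job is handed in when it is done.

Besides the shell and the picture viewer there is one more tool, called after "Request:" by a JSON object that holds its "name" and its "arguments", one argument or row to a line. carry_out: Moves the arm, as the interface text tells. Its arguments: {"type":"object","properties":{"moves":{"type":"array"},"claw":{"type":"number"},"squeeze":{"type":"number"}},"required":["moves"]}

```bash
mkdir -p pics; ls; cat > h.py <<'E'
import numpy as np,cv2
from station import observe,optics,sign_off
from scipy.spatial.transform import Rotation as R
def rot(q): return R.from_quat([q[1],q[2],q[3],q[0]])
def ray(c,u,v):
    K=np.array([[c['fx'],0,c['cx']],[0,c['fy'],c['cy']],[0,0,1.]])
    p=cv2.undistortPoints(np.array([[[u,v]]],float),K,np.array([c['k1'],0,0,0.]))[0,0]
    d=rot(c['orientation']).apply([p[0],-p[1],-1]); return np.array(c['eye']),d/np.linalg.norm(d)
def onz(c,u,v,z):
    e,d=ray(c,u,v); return e+d*(z-e[2])/d[2]
def proj(c,P):
    p=rot(c['orientation']).inv().apply(np.array(P)-np.array(c['eye']))
    x,y=p[0]/-p[2],-p[1]/-p[2]; f=1+c['k1']*(x*x+y*y)
    return c['fx']*x*f+c['cx'],c['fy']*y*f+c['cy']
def snap(n,f):
    c=optics.get_calibration(n); im=optics.read_camera(n)[:,:,::-1].copy(); cv2.imwrite('pics/'+f,im); return c,im
E
python3 - <<'E'
from h import *
s=observe();print(s)
for n in('scene','top','wrist'):
    c,im=snap(n,n+'0.png');print(n,c)
E
```

```text
pics
{'clock': 0.0, 'qpos': array([ 1.23850884,  0.59209686,  0.04827701,  1.60983859, -0.03328645,
        0.94273025, -0.03366658]), 'joint_velocities': array([ 2.88448312e-04, -8.46719024e-04, -2.97545138e-05,  6.37234025e-04,
        4.13008238e-04, -1.93170202e-04, -8.55402891e-04]), 'joint_torque': array([ 9.41380563e-05, -5.48686266e+01,  1.54658452e+00, -1.98120439e+01,
        9.34848940e-03,  8.70375166e-03, -9.37993320e-06]), 'tcp_pos': array([ 0.1712977 , -0.70360516,  0.23015034]), 'tool_rot': array([-1.11729630e-03,  9.92872024e-01,  1.19179937e-01, -1.96843821e-04]), 'ft_force': array([-0.19038147, -0.444697  ,  1.21388462]), 'torque': array([0.00357665, 0.00207297, 0.0058966 ]), 'finger_gap': 1.0030764597286377}
scene {'fx': 521.1473682908419, 'fy': 521.1473682908419, 'cx': 285.24509025660603, 'cy': 215.7193845027545, 'k1': 0.025220655670448244, 'eye': array([ 1.467766  , -0.4559053 ,  1.04942202]), 'orientation': array([0.76904166, 0.35471615, 0.22797994, 0.48039206])}
top {'fx': 531.9924400695783, 'fy': 531.9924400695783, 'cx': 287.02277731606665, 'cy': 203.53790933714268, 'k1': -0.05760076571895258, 'eye': array([ 0.29637418, -0.00338635,  1.788015  ]), 'orientation': array([ 0.71563976,  0.04410772, -0.05131071, -0.69518448])}
wrist {'fx': 351.3561646875006, 'fy': 351.3561646875006, 'cx': 278.41390373161596, 'cy': 212.9983825380844, 'k1': -0.05288343998152049, 'eye': array([ 0.25026137, -0.68391061,  0.37108821]), 'orientation': array([ 0.77643519, -0.12515345,  0.0997246 , -0.60954082])}
```

View pics/scene0.png

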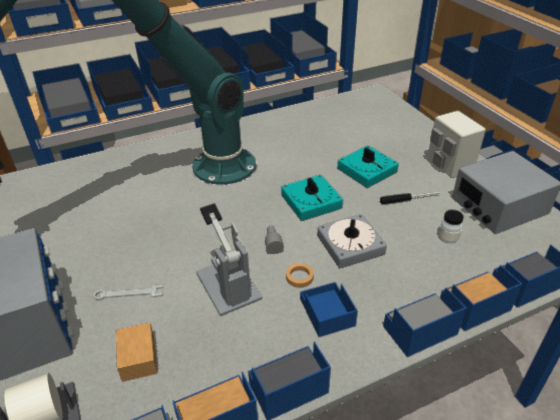

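View pics/top0.png

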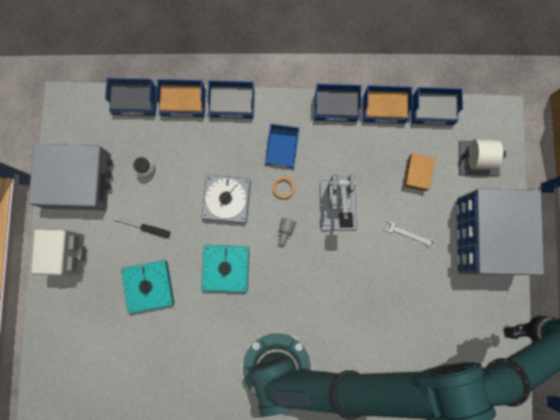

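View pics/wrist0.png

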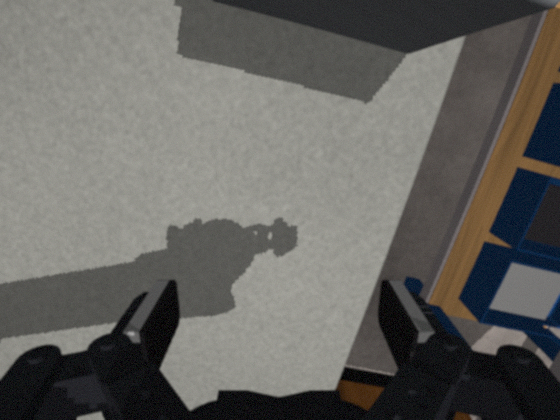

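The one meant is the grey console with a white plate, at top (226,198) / scene (352,237). The turquoise ones at top (226,269) and (147,287) are decoys. The load stand is at top (338,205). I'll enlarge both.

```bash
python3 - <<'E'
from h import *
im=cv2.imread('pics/top0.png');sc=cv2.imread('pics/scene0.png')
a=cv2.resize(im[165:235,190:260],(400,400),interpolation=cv2.INTER_CUBIC)
b=cv2.resize(im[165:265,300:380],(320,400),interpolation=cv2.INTER_CUBIC)
cv2.imwrite('pics/c1.png',np.hstack([a,b]))
a=cv2.resize(sc[205:275,310:395],(485,400),interpolation=cv2.INTER_CUBIC)
b=cv2.resize(sc[195:315,185:275],(300,400),interpolation=cv2.INTER_CUBIC)
cv2.imwrite('pics/c2.png',np.hstack([a,b]))
ct=optics.get_calibration('top')
# white plate
m=cv2.inRange(im,(170,170,170),(255,255,255));m[:165]=0;m[235:]=0;m[:,:195]=0;m[:,260:]=0
cn=max(cv2.findContours(m,0,2)[0],key=cv2.contourArea);h=cv2.convexHull(cn)
e=cv2.fitEllipse(h);print(e,onz(ct,*e[0],.045))
c2=optics.get_calibration('scene')
print(proj(c2,onz(ct,*e[0],.045)))
for p in [(331,240),(338,184)]:print(onz(ct,*p,.205),onz(ct,*p,.155))
E
```

```text
((225.33453369140625, 197.9397735595703), (40.584896087646484, 41.38518524169922), 71.39608001708984) [0.54604488 0.1867662  0.045     ]
(np.float64(350.9055207950335), np.float64(233.76216860747186))
[ 0.40596615 -0.15061472  0.205     ] [ 0.40942764 -0.15526497  0.155     ]
[ 0.57587068 -0.16890073  0.205     ] [ 0.58469866 -0.17412855  0.155     ]
```

View pics/c1.png

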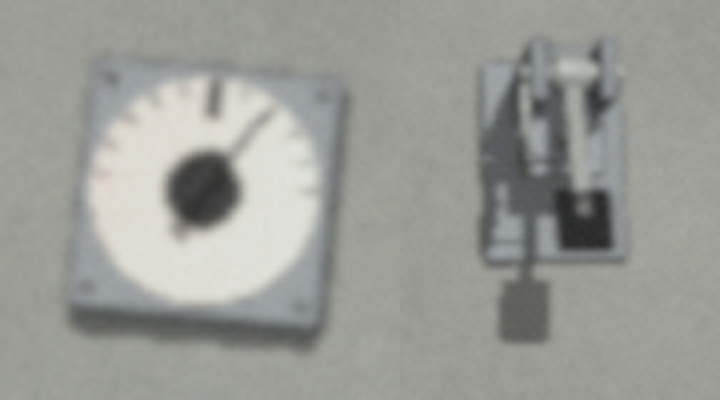

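View pics/c2.png

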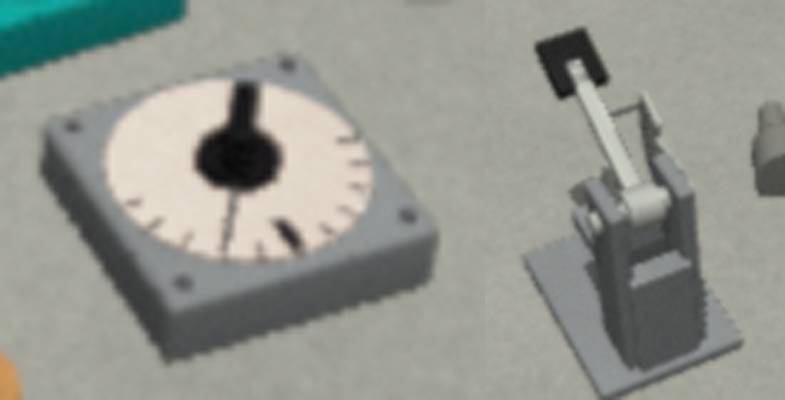

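```bash
python3 - <<'E'
from h import *
im=cv2.imread('pics/top0.png');ct=optics.get_calibration('top');cs=optics.get_calibration('scene')
C=onz(ct,225.33,197.94,.045)
def t(u,v):return 190+u*.175-.41,165+v*.175-.41
M=onz(ct,*t(214.5,97),.045);P=onz(ct,*t(271,109),.051)
dm=M-C;dp=P-C;a=np.arctan2(dm[1],dm[0]);b=np.arctan2(dp[1],dp[0])
print(C,a,np.linalg.norm(dm[:2]),b,np.linalg.norm(dp[:2]),'knob',a-b)
def sc(u,v):return 310+u*.175-.41,205+v*.175-.41
M=onz(cs,*sc(289,235),.045);P=onz(cs,*sc(229,252),.051);C2=onz(cs,*sc(239,169),.045)
print('scene',C2,M,P)
for CC in(C,C2):
  dm=M-CC;dp=P-CC;a=np.arctan2(dm[1],dm[0]);b=np.arctan2(dp[1],dp[0]);print(a,b,a-b)
# paddle triangulate
def tri(p,q):
    e1,d1=ray(ct,*p);e2,d2=ray(cs,*q)
    s=np.linalg.lstsq(np.c_[d1,-d2],e2-e1,rcond=None)[0];x=e1+s[0]*d1;y=e2+s[1]*d2;return (x+y)/2,np.linalg.norm(x-y)
def tb(u,v):return 300+(u-400)/4-.38,165+v/4-.38
def sb(u,v):return 185+(u-485)*.3-.35,195+v*.3-.35
k=tb(585,219)
# paddle mask
for nm,I,box,c in(('top',im,(335,205,358,235),ct),('scene',cv2.imread('pics/scene0.png'),(196,198,226,230),cs)):
    x0,y0,x1,y1=box;m=cv2.inRange(I[y0:y1,x0:x1],(0,0,0),(60,60,60))
    cn=max(cv2.findContours(m,0,2)[0],key=cv2.contourArea);h=cv2.minAreaRect(cn)
    print(nm,h[0][0]+x0,h[0][1]+y0,h[1],h[2]); 
    if nm=='top':pt=(h[0][0]+x0,h[0][1]+y0)
    else: ps=(h[0][0]+x0,h[0][1]+y0)
print('paddle',tri(pt,ps),onz(ct,*pt,.205))
print('pivot',tri(tb(574,72),sb(646,205)),onz(ct,*tb(574,70),.155))
# base corners
for p in[(483,65),(630,65),(628,262),(487,263)]:print(onz(ct,*tb(*p),.014))
E
```

```text
[0.54604368 0.18678117 0.045     ] -0.06425024224094901 0.05524524310338717 -0.6594217936539368 0.06074352942590401 knob 0.5951715514129878
scene [0.54816615 0.18717482 0.045     ] [0.60016969 0.18396635 0.045     ] [0.60269974 0.14789357 0.051     ]
-0.051958112262348845 -0.6015265801618705 0.5495684678995217
-0.06161911646226469 -0.6242292087257347 0.56261009226347
top 345.0 219.5 (13.0, 12.0) 90.0
scene 210.5 213.5 (16.83084487915039, 16.14735984802246) 70.01689147949219
paddle (array([ 0.46848229, -0.19251796,  0.20374801]), np.float64(0.0016840084962620426)) [ 0.46860387 -0.19156479  0.205     ]
pivot (array([ 0.59015549, -0.18699812,  0.15718179]), np.float64(0.0059801767158730364)) [ 0.59114317 -0.19005197  0.155     ]
[ 0.61852043 -0.12886724  0.014     ]
[ 0.62237228 -0.25374387  0.014     ]
[ 0.45473495 -0.25381646  0.014     ]
[ 0.4505069  -0.13553996  0.014     ]
```

```bash
cat >> h.py <<'E'
def down(yaw): # tool x at yaw, z down
    x=np.array([np.cos(yaw),np.sin(yaw),0]);z=np.array([0,0,-1.]);return R.from_matrix(np.c_[x,np.cross(z,x),z])
def plan(pts,dmax=.055,amax=.17,rnd=3,start=None):
    s=observe();p=np.array(s['tcp_pos']);r=rot(s['tool_rot'])
    for (q,yaw) in pts:
        q=np.array(q);t=down(yaw);w=(r.inv()*t).as_rotvec()
        n=max(1,int(np.ceil(max(np.linalg.norm(q-p)/dmax,np.linalg.norm(w)/amax))))
        for i in range(n):
            rem=n-i;d=r.inv().apply((q-p)/rem);ww=(r.inv()*t).as_rotvec()/rem
            row=np.round(np.r_[d,ww],rnd);print(row.tolist())
            p=p+r.apply(row[:3]);r=r*R.from_rotvec(row[3:])
        print('--',np.round(p,4))
E
python3 - <<'E'
from h import *
s=observe();print(s['tcp_pos'],rot(s['tool_rot']).as_matrix().round(3).tolist())
plan([((.28,-.62,.38),.55),((.5,-.3,.40),1.2),((.56,0,.40),1.7),((.547,.187,.30),2.50)])
E
```

```text
[ 0.17131118 -0.70380953  0.23040779] [[0.972, 0.237, -0.001], [0.237, -0.972, 0.002], [-0.0, -0.002, -1.0]]
[0.031, -0.014, -0.037, -0.0, -0.0, -0.078]
[0.032, -0.011, -0.038, -0.001, -0.0, -0.078]
[0.034, -0.009, -0.037, -0.0, -0.0, -0.078]
[0.034, -0.007, -0.038, -0.001, -0.0, -0.077]
-- [ 0.2802 -0.6195  0.3805]
[0.044, -0.02, -0.002, 0.0, -0.0, -0.081]
[0.046, -0.016, -0.003, 0.0, -0.0, -0.081]
[0.047, -0.012, -0.002, 0.0, -0.0, -0.081]
[0.048, -0.008, -0.003, 0.0, -0.0, -0.081]
[0.048, -0.005, -0.002, 0.0, -0.0, -0.082]
[0.048, -0.001, -0.003, 0.0, -0.0, -0.081]
[0.049, 0.004, -0.002, 0.0, 0.0, -0.082]
[0.048, 0.007, -0.003, 0.0, 0.0, -0.081]
-- [ 0.5001 -0.2998  0.4005]
[0.05, -0.009, 0.0, 0.0, 0.0, -0.083]
[0.051, -0.005, 0.0, 0.0, 0.0, -0.083]
[0.051, -0.0, 0.0, 0.0, 0.0, -0.084]
[0.051, 0.004, 0.0, 0.0, 0.0, -0.083]
[0.05, 0.008, 0.0, 0.0, 0.0, -0.084]
[0.049, 0.012, 0.0, 0.0, 0.0, -0.083]
-- [ 5.597e-01 -3.000e-04  4.005e-01]
[0.037, 0.002, 0.02, 0.0, 0.0, -0.16]
[0.037, 0.008, 0.02, 0.0, 0.0, -0.16]
[0.035, 0.014, 0.02, 0.0, 0.0, -0.16]
[0.032, 0.02, 0.02, 0.0, 0.0, -0.16]
[0.029, 0.024, 0.02, 0.0, 0.0, -0.16]
-- [0.5467 0.1872 0.3004]
```

Request:
{"name": "carry_out", "arguments": {
  "moves": [
    [0.031,-0.014,-0.037,0,0,-0.078],
    [0.032,-0.011,-0.038,0,0,-0.078],
    [0.034,-0.009,-0.037,0,0,-0.078],
    [0.034,-0.007,-0.038,0,0,-0.077]
  ],
  "claw": 0.06
}}

```text
clock: 0.65
tcp_pos: [0.281, -0.6189, 0.382]
tool_rot: [-0.0, 0.962, 0.273, -0.0]
ft_force: [0.4, -0.6, 0.8]
finger_gap: 0.705
```

Request:
{"name": "carry_out", "arguments": {
  "moves": [
    [0.044,-0.02,-0.002,0,0,-0.081],
    [0.046,-0.016,-0.003,0,0,-0.081],
    [0.047,-0.012,-0.002,0,0,-0.081],
    [0.048,-0.008,-0.003,0,0,-0.081]
  ]
}}

```text
clock: 1.15
tcp_pos: [0.3913, -0.4587, 0.3911]
tool_rot: [-0.0, 0.906, 0.424, -0.0]
ft_force: [0.9, 1.0, 0.1]
finger_gap: 0.7
```

Request:
{"name": "carry_out", "arguments": {
  "moves": [
    [0.048,-0.005,-0.002,0,0,-0.082],
    [0.048,-0.001,-0.003,0,0,-0.081],
    [0.049,0.004,-0.002,0,0,-0.082],
    [0.048,0.007,-0.003,0,0,-0.081]
  ]
}}

```text
clock: 1.65
tcp_pos: [0.5007, -0.2988, 0.4011]
tool_rot: [-0.0, 0.825, 0.566, -0.0]
ft_force: [0.1, -1.2, -0.2]
finger_gap: 0.704
```

Request:
{"name": "carry_out", "arguments": {
  "moves": [
    [0.05,-0.009,0,0,0,-0.083],
    [0.051,-0.005,0,0,0,-0.083],
    [0.051,0,0,0,0,-0.084],
    [0.051,0.004,0,0,0,-0.083],
    [0.05,0.008,0,0,0,-0.084]
  ]
}}

```text
clock: 2.28
tcp_pos: [0.5499, -0.0488, 0.4011]
tool_rot: [-0.0, 0.69, 0.724, -0.0]
ft_force: [1.3, -0.4, -0.3]
finger_gap: 0.705
```

```bash
python3 - <<'E'
from h import *
s=observe();print(s['clock'],s['tcp_pos'],s['qpos'],rot(s['tool_rot']).as_matrix().round(3).tolist())
plan([((.547,.187,.28),2.50)])
E
```

```text
2.275 [ 0.54994883 -0.04877438  0.40112393] [ 0.41842132  0.23979402 -0.50833927  1.77941957  0.12696276  1.15506429
 -0.08062684] [[-0.049, 0.999, -0.0], [0.999, 0.049, -0.0], [-0.0, -0.0, -1.0]]
[0.039, 0.001, 0.02, -0.0, 0.0, -0.147]
[0.039, 0.007, 0.02, -0.0, 0.0, -0.147]
[0.037, 0.013, 0.02, -0.0, 0.0, -0.147]
[0.035, 0.018, 0.02, -0.0, 0.0, -0.147]
[0.032, 0.023, 0.021, -0.0, -0.0, -0.146]
[0.028, 0.028, 0.02, -0.0, -0.0, -0.147]
-- [0.5471 0.1874 0.2801]
```

Request:
{"name": "carry_out", "arguments": {
  "moves": [
    [0.039,0.001,0.02,0,0,-0.147],
    [0.039,0.007,0.02,0,0,-0.147],
    [0.037,0.013,0.02,0,0,-0.147],
    [0.035,0.018,0.02,0,0,-0.147],
    [0.032,0.023,0.021,0,0,-0.147]
  ]
}}

```text
clock: 2.9
tcp_pos: [0.5475, 0.1472, 0.2996]
tool_rot: [0.0, 0.383, 0.924, -0.0]
ft_force: [0.3, -0.2, -0.3]
finger_gap: 0.703
```

Request:
{"name": "carry_out", "arguments": {
  "moves": [
    [0.028,0.028,0.02,0,0,-0.147],
    [0,0,0,0,0,0]
  ]
}}

```text
clock: 3.15
tcp_pos: [0.5459, 0.1893, 0.2787]
tool_rot: [-0.002, 0.313, 0.95, 0.0]
ft_force: [0.3, -1.3, 0.7]
finger_gap: 0.702
```

```bash
python3 - <<'E'
from h import *
s=observe();print(s['clock'],s['tcp_pos'],s['qpos'],rot(s['tool_rot']).as_matrix().round(3).tolist())
c,im=snap('wrist','w1.png');print(c)
for P in[(.547,.187,.053),(.547,.187,.085)]:print(proj(c,P))
E
```

```text
3.15 [0.54589883 0.1893008  0.27873574] [ 0.1238242   0.43503331 -0.72546429  1.87510676  0.34346578  0.96275851
  0.17871488] [[-0.804, 0.594, -0.004], [0.594, 0.804, 0.002], [0.004, -0.001, -1.0]]
{'fx': 351.3561646875006, 'fy': 351.3561646875006, 'cx': 278.41390373161596, 'cy': 212.9983825380844, 'k1': -0.05288343998152049, 'eye': array([0.48139946, 0.2381217 , 0.4199197 ]), 'orientation': array([ 0.88154694, -0.1408384 , -0.07046231,  0.44505573])}
(np.float64(276.7709901188654), np.float64(180.0822153463546))
(np.float64(276.5885756428738), np.float64(187.3249828477223))
```

View pics/w1.png

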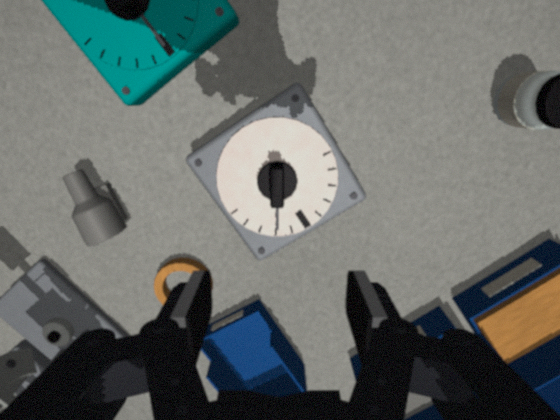

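The wrist view shows the white plate centred near (278,177), with the pointer straight down to about (277,233) and the broad zero mark at (303,218). The knob is at its predicted pixel. Next I'll measure the angles.

```bash
python3 - <<'E'
from h import *
c=optics.get_calibration('wrist');im=cv2.imread('pics/w1.png')
m=cv2.inRange(im,(150,160,170),(255,255,255));m[:100]=0;m[255:]=0;m[:,:200]=0;m[:,360:]=0
cn=max(cv2.findContours(m,0,2)[0],key=cv2.contourArea)
P=np.array([onz(c,*p,.045)[:2] for p in cv2.convexHull(cn)[:,0].astype(float)])
(cx,cy),r=cv2.minEnclosingCircle(P.astype(np.float32));A=np.c_[2*P,np.ones(len(P))];s=np.linalg.lstsq(A,(P**2).sum(1),rcond=None)[0]
print(cx,cy,r,s[:2],np.sqrt(s[2]+s[:2]@s[:2]))
C=s[:2]
g=cv2.cvtColor(im,6);d=((g<110)*255).astype(np.uint8);d[:212]=0;d[240:]=0;d[:,:230]=0;d[:,320:]=0
pm=np.zeros_like(d);cv2.drawContours(pm,[cv2.convexHull(cn)],-1,255,-1)
d&=cv2.erode(pm,np.ones((3,3)))
n,l,st,ce=cv2.connectedComponentsWithStats(d)
for i in range(1,n):
  if st[i,4]>5:
    for z in(.045,.051):
      v=onz(c,*ce[i],z)[:2]-C;print(st[i],ce[i].round(1),z,np.arctan2(v[1],v[0]),np.hypot(*v))
cv2.imwrite('pics/w1c.png',cv2.resize(im[95:265,185:370],None,fx=3.4,fy=3.4,interpolation=2))
E
```

```text
0.5495264530181885 0.18346722424030304 0.0668787956237793 [0.54960097 0.18346029] 0.06653830986147512
[297 212  13  16  93] [302.8 219. ] 0.045 -0.06938560096948643 0.05408315123427789
[297 212  13  16  93] [302.8 219. ] 0.051 -0.05464030227078786 0.05209483359225531
```

View pics/w1c.png

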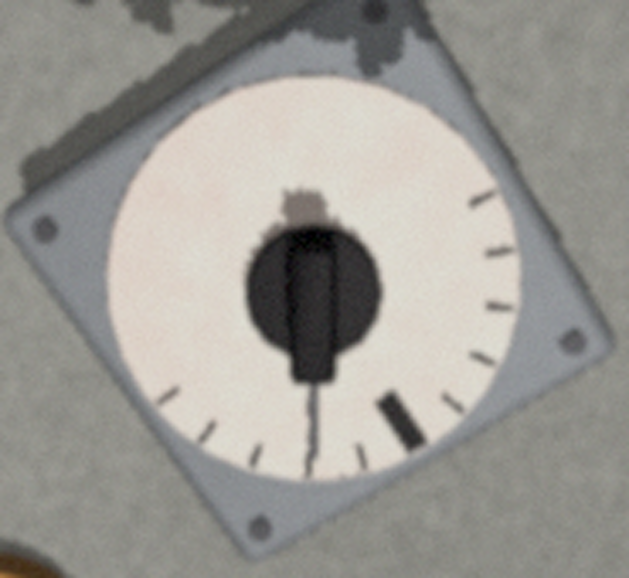

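```bash
cat >> h.py <<'E'
def plate(c,im,z=.045):
    g=proj(c,(.548,.1855,.045));m=cv2.inRange(im,(150,160,170),(255,255,255));k=np.zeros_like(m);cv2.circle(k,(int(g[0]),int(g[1])),int(.085*c['fx']/(c['eye'][2]-.045)),255,-1)
    m&=k;cn=max(cv2.findContours(m,0,2)[0],key=cv2.contourArea)
    P=np.array([onz(c,*p,z)[:2] for p in cv2.convexHull(cn)[:,0].astype(float)])
    s=np.linalg.lstsq(np.c_[2*P,np.ones(len(P))],(P**2).sum(1),rcond=None)[0];return s[:2],np.sqrt(s[2]+s[:2]@s[:2])
def ang(c,C,u,v,z):
    w=onz(c,u,v,z)[:2]-C;return np.arctan2(w[1],w[0]),np.hypot(*w)
E
python3 - <<'E'
from h import *
s=observe();print(s['clock'],s['tcp_pos'])
c,im=snap('wrist','w2.png');C,r=plate(c,im);print(C,r)
print(ang(c,C,276.5,233.8,.051))
ct=optics.get_calibration('top');print(plate(ct,cv2.imread('pics/top0.png')))
cs=optics.get_calibration('scene');print(plate(cs,cv2.imread('pics/scene0.png')))
yaw=np.arctan2(*rot(s['tool_rot']).as_matrix()[1::-1,0]);print(yaw)
E
```

```text
3.2 [0.54694176 0.18695896 0.27939287]
[0.54812142 0.18634688] 0.06640634607991587
(np.float64(-0.6704073616021643), np.float64(0.06402511134303056))
(array([0.54639545, 0.18681612]), np.float64(0.06817791537403622))
(array([0.54614352, 0.18775959]), np.float64(0.06724318317836815))
2.5011402659272557
```

Request:
{"name": "carry_out", "arguments": {
  "moves": [
    [0,0,0.045,0,0,0],
    [0,0,0.045,0,0,0.01],
    [0,0,0.045,0,0,0],
    [0,0,0.045,0,0,0],
    [0,0,0,0,0,0]
  ],
  "claw": 0.06
}}

```text
clock: 3.88
tcp_pos: [0.5465, 0.1826, 0.098]
tool_rot: [-0.002, 0.322, 0.947, -0.003]
ft_force: [-0.5, 0.2, 0.5]
finger_gap: 0.703
```

```bash
python3 - <<'E'
from h import *
s=observe();print(s['clock'],s['tcp_pos'],s['qpos'])
c,im=snap('wrist','w3.png');
for P in[(.547,.187,.085),s['tcp_pos']]:print(proj(c,P))
E
```

```text
3.875 [0.54649201 0.18261269 0.09800545] [-0.00889088  0.65222136 -0.55475196  2.01833875  0.57196912  0.63483345
 -0.03190345]
(np.float64(284.76113410239884), np.float64(267.9525403584788))
(np.float64(276.6867119781619), np.float64(285.58913061653345))
```

View pics/w3.png

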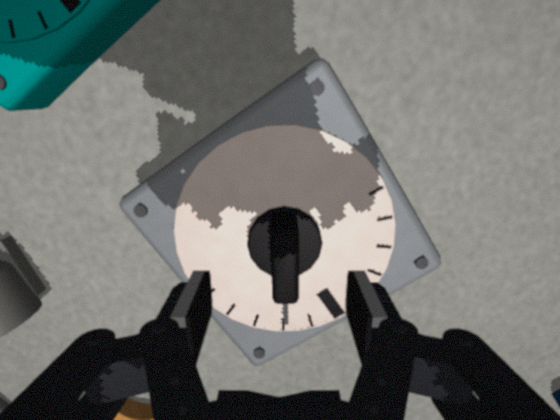

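```bash
python3 - <<'E'
from h import *
s=observe();print(s['clock'],s['tcp_pos'],rot(s['tool_rot']).as_matrix().round(3).tolist())
plan([((.547,.187,.06),2.49)],dmax=.02)
E
```

```text
3.925 [0.5479775  0.18408454 0.10005826] [[-0.793, 0.609, -0.001], [0.609, 0.793, -0.002], [-0.0, -0.002, -1.0]]
[0.001, 0.001, 0.013, -0.001, 0.0, -0.001]
[0.001, 0.0, 0.014, -0.001, 0.0, -0.001]
[0.001, 0.001, 0.013, -0.0, 0.0, -0.002]
-- [0.5468 0.1875 0.0601]
```

Request:
{"name": "carry_out", "arguments": {
  "moves": [
    [0.001,0.001,0.013,0,0,0],
    [0.001,0,0.014,0,0,0],
    [0,0,0.013,0,0,0],
    [0,0,0,0,0,0],
    [0,0,0,0,0,0]
  ],
  "claw": 0.06
}}

```text
clock: 4.55
tcp_pos: [0.547, 0.1881, 0.0603]
tool_rot: [0.0, 0.321, 0.947, 0.0]
ft_force: [-1.0, 0.1, -0.1]
finger_gap: 0.704
```

Request:
{"name": "carry_out", "arguments": {
  "moves": [
    [0,0,0,0,0,0],
    [0,0,0,0,0,0],
    [0,0,0,0,0,0],
    [0,0,0,0,0,0]
  ],
  "claw": 0.0,
  "squeeze": 25
}}

```text
clock: 5.05
tcp_pos: [0.5462, 0.1869, 0.0606]
tool_rot: [-0.0, 0.321, 0.947, -0.001]
ft_force: [-2.3, -2.0, 5.6]
finger_gap: 0.155
```

```bash
python3 - <<'E'
from h import *
s=observe();print(s['clock'],s['tcp_pos'],s['ft_force'],s['qpos'],s['finger_gap'],np.arctan2(*rot(s['tool_rot']).as_matrix()[1::-1,0]))
c,im=snap('wrist','w4.png');
C,r=plate(c,im);print(C,r)
E
```

```text
5.05 [0.54620164 0.18689201 0.06059225] [-2.34997378 -2.03134705  5.55561327] [-0.05235682  0.70290948 -0.50442669  2.03419801  0.6291444   0.56236437
 -0.08600888] 0.15481009762440087 2.4883478114826563
[0.5737133  0.22289341] 0.029326605907442946
```

View pics/w4.png

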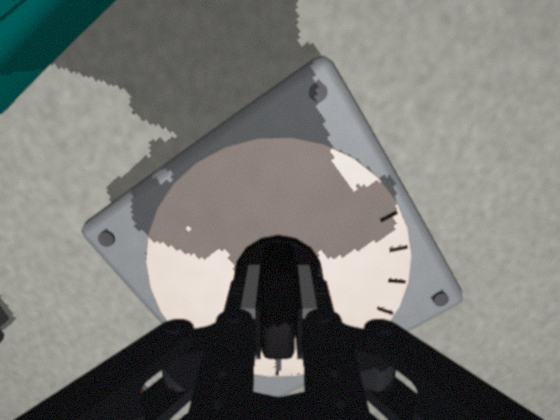

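Gripped: the opening is about 13 mm on the 14 mm bar. I'll turn it anticlockwise 0.59 rad.

Request:
{"name": "carry_out", "arguments": {
  "moves": [
    [0,0,0,0,0,-0.1],
    [0,0,0,0,0,-0.1],
    [0,0,0,0,0,-0.1],
    [0,0,0,0,0,-0.1],
    [0,0,0,0,0,-0.1]
  ]
}}

```text
clock: 5.72
tcp_pos: [0.5457, 0.1857, 0.0606]
tool_rot: [-0.001, 0.075, 0.997, -0.002]
ft_force: [-3.2, -3.6, 8.5]
finger_gap: 0.156
```

Request:
{"name": "carry_out", "arguments": {
  "moves": [
    [0,0,0,0,0,-0.09],
    [0,0,0,0,0,0],
    [0,0,0,0,0,0]
  ]
}}

```text
clock: 6.1
tcp_pos: [0.5456, 0.1855, 0.0606]
tool_rot: [-0.001, 0.032, 0.999, -0.003]
ft_force: [-4.1, -4.9, 8.8]
finger_gap: 0.154
```

```bash
python3 - <<'E'
from h import *
s=observe();print(s['clock'],s['tcp_pos'],s['ft_force'],s['qpos'],s['finger_gap'],np.arctan2(*rot(s['tool_rot']).as_matrix()[1::-1,0])-np.pi)
c,im=snap('wrist','w5.png')
c,im=snap('scene','s5.png');cv2.imwrite('pics/s5c.png',cv2.resize(im[195:285,300:400],None,fx=6,fy=6,interpolation=2))
E
```

```text
6.1 [0.54561632 0.18546377 0.06056876] [-4.14957197 -4.888696    8.83107985] [ 0.048898    0.74210941 -0.65507144  2.03074373  0.77248784  0.63649955
  0.37420666] 0.154287701937479 -0.06361921355924682
```

View pics/w5.png

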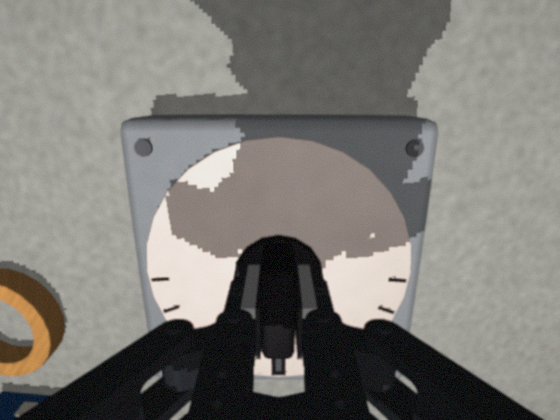

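View pics/s5c.png

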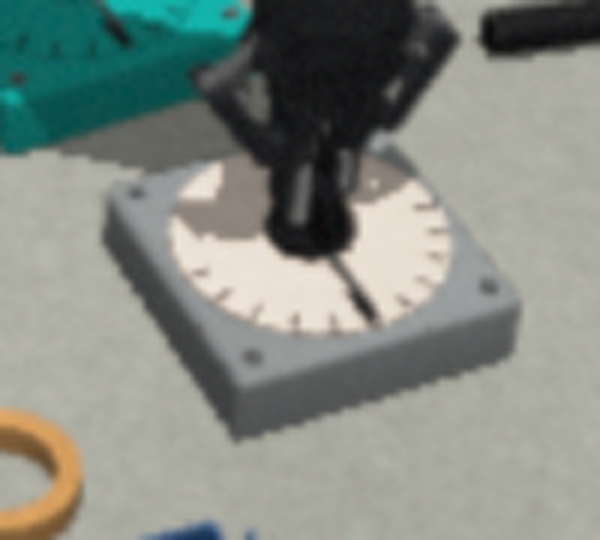

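The wrist view shows the console edge square to the tool, and the scene crop shows the pointer on the broad mark at about (360,300). Release and rise next.

Request:
{"name": "carry_out", "arguments": {
  "moves": [
    [0,0,0,0,0,0],
    [0,0,0,0,0,0],
    [0,0,0,0,0,0]
  ],
  "claw": 0.06
}}

```text
clock: 6.58
tcp_pos: [0.5472, 0.1884, 0.0603]
tool_rot: [0.0, 0.031, 1.0, 0.0]
ft_force: [0.3, 0.2, 0.0]
finger_gap: 0.702
```

Request:
{"name": "carry_out", "arguments": {
  "moves": [
    [0,0,-0.04,0,0,0],
    [0,0,-0.06,0,0,0],
    [0,0,-0.06,0,0,0],
    [0,0,-0.06,0,0,0],
    [0,0,0,0,0,0]
  ]
}}

```text
clock: 7.2
tcp_pos: [0.5497, 0.1907, 0.2856]
tool_rot: [0.005, 0.031, 0.999, 0.002]
ft_force: [0.7, 0.5, 0.0]
finger_gap: 0.702
```

```bash
python3 - <<'E'
from h import *
s=observe();print(s['clock'],s['tcp_pos'],s['ft_force'],s['qpos'],s['finger_gap'])
c,im=snap('wrist','w6.png');g=proj(c,(.547,.187,.045));print(g);C,r=plate(c,im);print(C,r)
x,y=int(g[0]),int(g[1]);cv2.imwrite('pics/w6c.png',cv2.resize(im[max(0,y-80):y+90,x-90:x+90],None,fx=3.4,fy=3.4,interpolation=2));print(x-90,y-80)
E
```

```text
7.2 [0.54966599 0.19066851 0.28563569] [0.65784059 0.47235747 0.0443508 ] [ 0.2439734   0.47962995 -0.91153803  1.86389844  0.44914405  1.00576998
  0.65100872] 0.7018968392209344
(np.float64(272.96884338617645), np.float64(169.58053548581654))
[0.54803614 0.18607669] 0.06634025440304041
182 89
```

View pics/w6c.png

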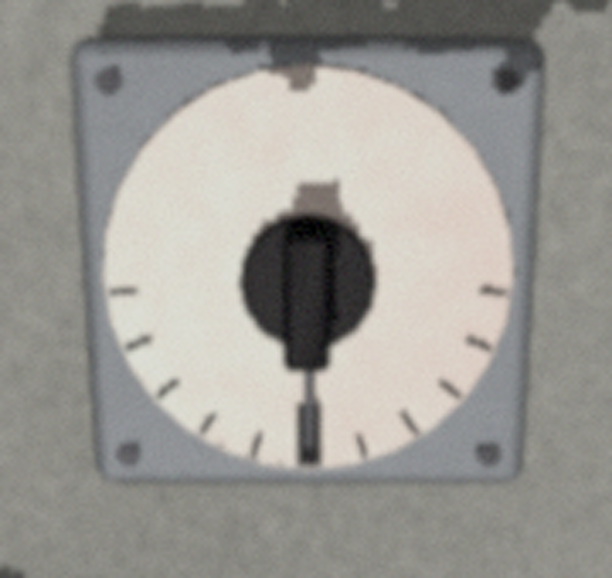

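The pointer lies centred along the broad mark, and step 1 is held. Now to the lever with the fingers shut.

```bash
python3 - <<'E'
from h import *
plan([((.466,-.192,.29),1.57)],dmax=.045)
E
```

```text
[0.006, -0.043, -0.001, 0.001, 0.0, 0.168]
[-0.001, -0.043, -0.001, 0.001, 0.0, 0.168]
[-0.008, -0.043, -0.001, 0.001, 0.0, 0.168]
[-0.015, -0.041, -0.001, 0.001, 0.001, 0.167]
[-0.021, -0.037, -0.001, 0.0, 0.0, 0.168]
[-0.028, -0.033, -0.001, 0.001, 0.001, 0.167]
[-0.033, -0.029, -0.0, 0.0, 0.0, 0.168]
[-0.037, -0.023, -0.001, 0.001, 0.001, 0.167]
[-0.04, -0.016, -0.0, 0.0, 0.0, 0.168]
-- [ 0.4659 -0.1925  0.2896]
```

Request:
{"name": "carry_out", "arguments": {
  "moves": [
    [0.006,-0.043,-0.001,0,0,0.168],
    [-0.001,-0.043,-0.001,0,0,0.168],
    [-0.008,-0.043,-0.001,0,0,0.168],
    [-0.015,-0.041,-0.001,0,0,0.168],
    [-0.021,-0.037,-0.001,0,0,0.168]
  ],
  "claw": 0.0
}}

```text
clock: 7.88
tcp_pos: [0.4997, -0.0255, 0.2834]
tool_rot: [-0.002, 0.439, 0.899, -0.001]
ft_force: [0.8, -0.5, 0.7]
finger_gap: 0.001
```

Request:
{"name": "carry_out", "arguments": {
  "moves": [
    [-0.028,-0.033,-0.001,0,0,0.168],
    [-0.033,-0.029,0,0,0,0.168],
    [-0.037,-0.023,0,0,0,0.168],
    [-0.04,-0.016,0,0,0,0.168]
  ]
}}

```text
clock: 8.38
tcp_pos: [0.4625, -0.1947, 0.2844]
tool_rot: [-0.002, 0.711, 0.704, -0.001]
ft_force: [-0.3, 0.2, 0.2]
finger_gap: 0.001
```

Request:
{"name": "carry_out", "arguments": {
  "moves": [
    [0,0,0,0,0,0],
    [0,0,0,0,0,0]
  ]
}}

```text
clock: 8.62
tcp_pos: [0.4636, -0.1926, 0.285]
tool_rot: [-0.001, 0.708, 0.706, -0.0]
ft_force: [0.1, 0.6, -0.3]
finger_gap: -0.007
```

```bash
python3 - <<'E'
from h import *
s=observe();print(s['clock'],s['tcp_pos'],s['ft_force'],s['qpos'],s['finger_gap'],rot(s['tool_rot']).as_matrix().round(3).tolist())
c,im=snap('wrist','w7.png');print(proj(c,(.4685,-.192,.209)),proj(c,(.588,-.19,.155)))
E
```

```text
8.625 [ 0.46361359 -0.19264528  0.28495853] [ 0.05061352  0.60106641 -0.29465183] [ 0.72622366  0.27965903 -0.51694437  2.02777817  0.17666879  0.8795588
  0.10966131] -0.006535531684378183 [[0.003, 1.0, -0.002], [1.0, -0.003, 0.002], [0.002, -0.002, -1.0]]
(np.float64(286.05149402084), np.float64(226.4842862157051)) (np.float64(432.34722672792884), np.float64(200.5136129105529))
```

View pics/w7.png

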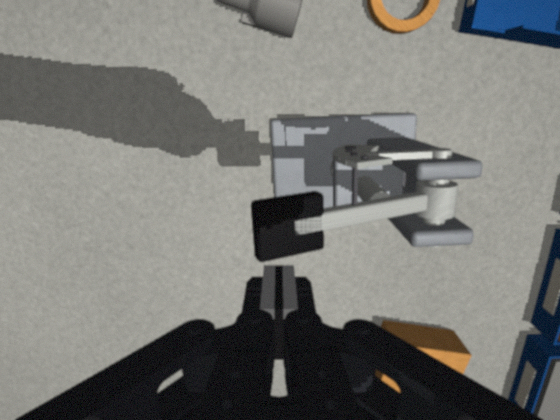

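The wrist view shows the black paddle centred at (287,226), matching the prediction (286,226). The shut fingertips are in line with it at (280,270). I'll descend in stages.

Request:
{"name": "carry_out", "arguments": {
  "moves": [
    [0,0.001,0.03,0,0,0],
    [0,0.001,0.02,0,0,0],
    [0,0,0.015,0,0,0],
    [0,0,0.01,0,0,0],
    [0,0,0,0,0,0]
  ],
  "squeeze": 40
}}

```text
clock: 9.3
tcp_pos: [0.4668, -0.1926, 0.2115]
tool_rot: [-0.0, 0.708, 0.706, 0.0]
ft_force: [-0.9, 0.1, 6.1]
finger_gap: 0.001
```

Request:
{"name": "carry_out", "arguments": {
  "moves": [
    [0,0,0.01,0,0,0],
    [0,0,0.01,0,0,0],
    [0,0,0.01,0,0,0],
    [0,0,0,0,0,0]
  ]
}}

```text
clock: 9.8
tcp_pos: [0.4664, -0.1937, 0.1815]
tool_rot: [0.0, 0.708, 0.706, -0.0]
ft_force: [-1.7, -0.1, 4.1]
finger_gap: 0.003
```

```bash
python3 - <<'E'
from h import *
s=observe();print(s['clock'],s['tcp_pos'],s['ft_force'],s['qpos'],rot(s['tool_rot']).as_matrix().round(3).tolist())
c,im=snap('wrist','w8.png')
c,im=snap('scene','s8.png');cv2.imwrite('pics/s8c.png',cv2.resize(im[180:320,170:300],None,fx=4.2,fy=4.2,interpolation=2))
E
```

```text
9.8 [ 0.46635646 -0.19371485  0.18152056] [-1.70182556 -0.12212102  4.10186452] [ 0.65537698  0.42191704 -0.45573715  2.12756742  0.30204211  0.65322928
 -0.01157262] [[0.004, 1.0, -0.0], [1.0, -0.004, -0.001], [-0.001, -0.0, -1.0]]
```

View pics/w8.png

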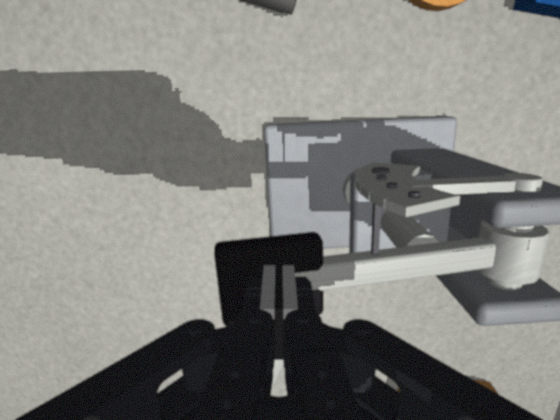

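View pics/s8c.png

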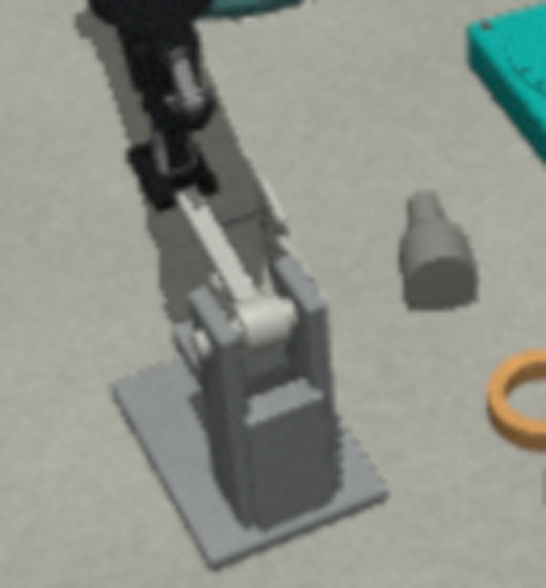

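Request:
{"name": "carry_out", "arguments": {
  "moves": [
    [0,0,0.008,0,0,0],
    [0,0,0.008,0,0,0],
    [0,0,0.008,0,0,0],
    [0,0,0.006,0,0,0],
    [0,0,0,0,0,0]
  ]
}}

```text
clock: 10.52
tcp_pos: [0.4649, -0.1938, 0.1512]
tool_rot: [-0.001, 0.709, 0.706, -0.001]
ft_force: [-3.8, -1.2, 4.5]
finger_gap: -0.003
```

Request:
{"name": "carry_out", "arguments": {
  "moves": [
    [0,0,0.006,0,0,0],
    [0,0,0.006,0,0,0],
    [0,0,0.005,0,0,0],
    [0,0,0.005,0,0,0],
    [0,0,0,0,0,0]
  ]
}}

```text
clock: 11.15
tcp_pos: [0.4674, -0.1938, 0.1301]
tool_rot: [0.001, 0.709, 0.706, 0.0]
ft_force: [-2.3, -0.2, 6.6]
finger_gap: -0.001
```

```bash
python3 - <<'E'
from h import *
s=observe();print(s['clock'],s['tcp_pos'],s['ft_force'])
c,im=snap('wrist','w9.png')
E
```

```text
11.15 [ 0.46735554 -0.19375579  0.13006837] [-2.26064145 -0.2340114   6.64157904]
```

View pics/w9.png

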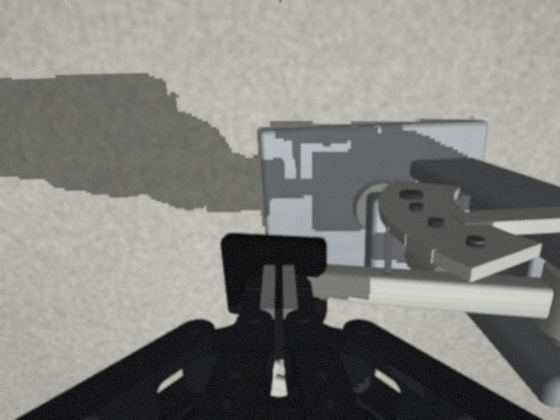

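Request:
{"name": "carry_out", "arguments": {
  "moves": [
    [0,0,0.004,0,0,0],
    [0,0,0.004,0,0,0],
    [0,0,0.003,0,0,0],
    [0,0,0,0,0,0],
    [0,0,0,0,0,0]
  ]
}}

```text
clock: 11.82
tcp_pos: [0.4698, -0.1937, 0.1198]
tool_rot: [0.003, 0.708, 0.706, 0.002]
ft_force: [-0.2, 0.2, 6.9]
finger_gap: -0.0
```

```bash
python3 - <<'E'
from h import *
s=observe();print(s['clock'],s['tcp_pos'],s['ft_force'])
c,im=snap('wrist','w10.png');cv2.imwrite('pics/w10c.png',cv2.resize(im[150:350,200:560],None,fx=2.2,fy=2.2,interpolation=2))
c,im=snap('scene','s10.png');cv2.imwrite('pics/s10c.png',cv2.resize(im[180:320,170:300],None,fx=4.2,fy=4.2,interpolation=2))
E
```

```text
11.825 [ 0.46978943 -0.19365013  0.11982257] [-0.16485298  0.24616718  6.93886954]
```

View pics/w10c.png

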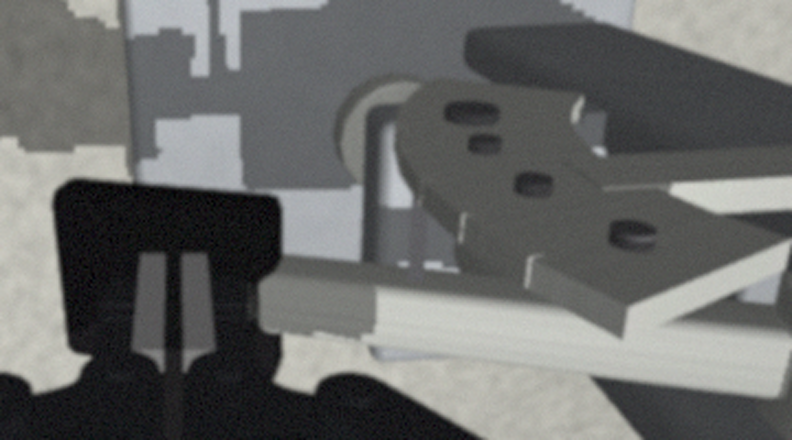

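View pics/s10c.png

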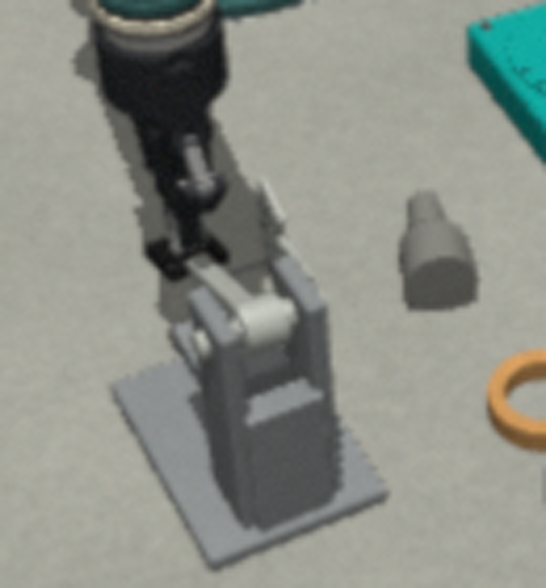

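```bash
python3 - <<'E'
from h import *
c=optics.get_calibration('wrist')
s=observe();print(s['clock'],s['tcp_pos'],s['ft_force'])
Q=[]
for u,v in[(60,182),(281,198)]:
    e,d=ray(c,u/2.2+200-.3,v/2.2+150-.3);t=(-.1725-e[1])/d[1];P=e+t*d;Q.append(P);print(P,np.hypot(P[0]-.59,P[2]-.155),.38+np.arctan2(.155-P[2],.59-P[0])+np.arctan2(.006,np.hypot(P[0]-.59,P[2]-.155)))
d=Q[1]-Q[0];print(np.linalg.norm(d),np.arctan2(d[2],d[0])+.38)
ct=optics.get_calibration('top')
E
```

```text
11.925 [ 0.46978305 -0.19363923  0.11986437] [-0.58023609 -1.19619521  7.30143989]
[ 0.44573906 -0.1725      0.10639418] 0.1522292465842387 0.7443778129406758
[ 0.49182954 -0.1725      0.11587353] 0.10568027160861028 0.8159754937834816
0.04705518201346262 0.5828398384004742
```

```bash
python3 - <<'E'
from h import *
cs,im=snap('scene','s11.png');cw,iw=snap('wrist','w11.png')
s=observe();print(s['clock'],s['tcp_pos'],s['ft_force'],s['joint_velocities'].round(3))
def pt(th,S,y,h=.006,px=.590):
    f=th-.38;return np.array([px-S*np.cos(f)+h*np.sin(f)*-1,y,.155-S*np.sin(f)+h*np.cos(f)])
for th in(.6,.7,.75,.8,.9):
    o=[]
    for S in(.155,.105):
        for y in(-.214,-.172):
            u,v=proj(cs,pt(th,S,y));o.append((round((u-170)*4.2+2),round((v-180)*4.2+2)))
    w=[tuple(np.round((np.array(proj(cw,pt(th,S,-.172)))-[200,150])*2.2+.6)) for S in(.155,.105)]
    print(th,o,[tuple(map(int,a)) for a in w])
cv2.imwrite('pics/s11c.png',cv2.resize(im[225:255,195:235],None,fx=16,fy=16,interpolation=2))
ct,it=snap('top','t11.png');cv2.imwrite('pics/t11c.png',cv2.resize(it[160:240,190:380],None,fx=4.2,fy=4.2,interpolation=2))
E
```

```text
12.025 [ 0.46978983 -0.19365118  0.11987893] [-0.24852942 -0.70796002  7.91591782] [ 0.002 -0.001  0.    -0.     0.     0.001 -0.001]
0.6 [(137, 217), (200, 198), (161, 251), (225, 231)] [(2, 220), (267, 244)]
0.7 [(142, 238), (204, 219), (164, 266), (228, 245)] [(33, 190), (272, 220)]
0.75 [(144, 249), (206, 229), (166, 273), (229, 253)] [(50, 177), (276, 209)]
0.8 [(147, 260), (209, 240), (167, 281), (231, 260)] [(66, 165), (282, 199)]
0.9 [(152, 282), (214, 262), (171, 296), (235, 276)] [(100, 145), (295, 181)]
```

View pics/s11c.png

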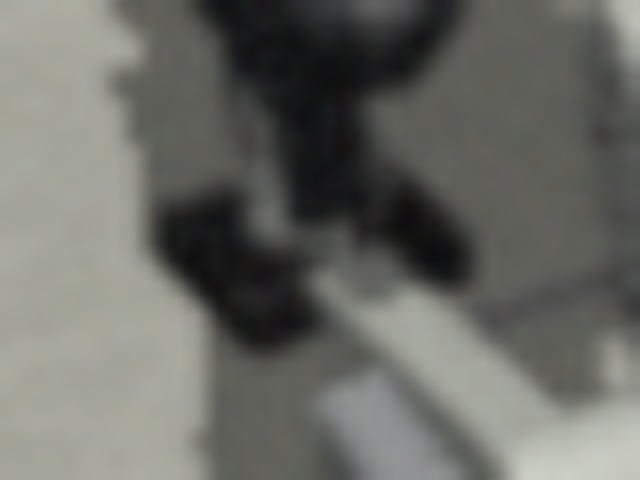

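View pics/t11c.png

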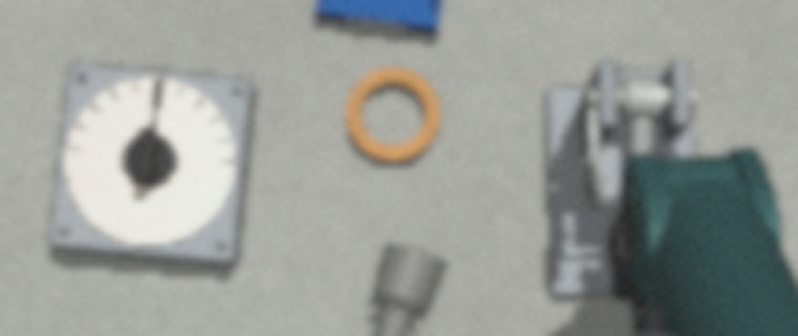

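All estimates agree that the lever is near 0.75: finger kinematics about 0.74, the scene view 0.735–0.765, the wrist view 0.74–0.8. The top view shows the pointer on the zero mark at (158,95). The arm is still and pressing with about 7–8 N, so I'm handing in.

```bash
python3 - <<'E'
from h import *
print(sign_off());s=observe();print(s['clock'],s['tcp_pos'],s['ft_force'])
E
```

```text
the job is handed in; nothing more can be done
None
the job is handed in; nothing more can be done
```

The tester is set and handed in at about 12 s of the 48 s allowed. The sign-off reports no verdict, so the result rests on my own checks.

- **Zeroing head:** I gripped the bar knob of the grey head with the white plate, turned it 0.59 rad anticlockwise, let go and rose clear. The wrist view then showed the pointer centred along the broad zero mark, and the last top view still showed it there.
- **Load lever:** I pressed the paddle down with the fingers shut and stopped at the third click, holding it still at about 7–8 N with the fingertips 120 mm above the table.
- **Lever angle:** The estimates disagree a little:
  - Finger position gave about 0.74.
  - The scene view gave 0.735–0.765.
  - The two paddle corners in the wrist view gave 0.74 and 0.82. A line through those two corners gave 0.58, which I discarded because they are too close together for a reliable slope.
- **Not confirmed:** I could not see the pin covering the third stud, because the quadrant plate hid it from the wrist camera.
- **Other things on the bench:** I did not touch or measure them. Those in the last pictures looked undisturbed.

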